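# Sort inspected microscope objectives by tag

## Task

Two of the microscope objectives on the bench have been inspected. Stand the one with the green tag in the green pass nest and the one with the red tag in the red reject nest, each upright on the floor of its nest; set them down gently, without dropping them, and let go.

Things in the scene. Friction and masses are not known exactly. Their poses are not given: they have to be found in the camera images.
- objective_green: Green-tagged microscope objective, upright, 68 mm tall: smooth barrel 32 mm in diameter from 8 to 52 mm up, black foot 34 mm wide; green top cap (29 mm) and band. Origin: centre of underside, z up. 0.11-0.23 kg. Grip from any side, best 40 mm up. In a loose row with the red one and two uninspected bystanders (yellow cap, black cap), centres over 115 mm apart; nothing taller than 92 mm near.
- objective_red: Red-tagged microscope objective, upright, 68 mm tall: smooth barrel 32 mm in diameter from 8 to 52 mm up, black foot 34 mm wide; red top cap (29 mm) and band. Origin: centre of underside, z up. 0.11-0.23 kg. Grip from any side, best 40 mm up. In the same loose row as the green one, centres over 115 mm apart.
- nest_pass: Pass nest, fixed, beyond the row: white plate 90 x 90 x 4 mm with a green ring, outer diameter 72, inner 52 mm, top 15 mm above the bench. Its round well has a flat floor 5 mm above the bench and takes one objective with 9 mm to spare all round. Origin: centre of the well at bench height, z up. Pass and reject may be either way round, over 190 mm apart.
- nest_reject: Reject nest, fixed, beyond the row: white plate 90 x 90 x 4 mm with a red ring, outer diameter 72, inner 52 mm, top 15 mm above the bench. Its round well has a flat floor 5 mm above the bench and takes one objective with 9 mm to spare all round. Origin: centre of the well at bench height, z up. Pass and reject may be either way round, over 190 mm apart.

How it is judged:
At the end, for the whole second after the job is handed in: The green-tagged objective stands in the green pass nest and the red-tagged one in the red reject nest: each within 13 mm of its nest's centre, down on the well's floor (within 3 mm in height), upright within 0.15 rad, at rest and released (horizontal distance between objective_green and nest_pass below 0.013 m and z of objective_green in the frame of nest_pass between 0.002 and 0.008 m and angle between each of objective_green, objective_red's own z axis and vertical below 0.15 rad and linear speed of each of objective_green, objective_red below 0.02 m/s and angular speed of each of objective_green, objective_red below 0.2 rad/s and contact force between the fingers and objective_green below 0.1 N and horizontal distance between objective_red and nest_reject below 0.013 m and z of objective_red in the frame of nest_reject between 0.002 and 0.008 m and contact force between the fingers and objective_red below 0.1 N); the robot touches nothing.
It fails at once if the green-tagged objective is dropped (falls freely faster than 0.6 m/s, a fall of about 18 mm) (contact force between each of the arm, the fingers and objective_green below 0.05 N and linear speed of objective_green above 0.6 m/s).
It fails at once if the red-tagged objective is dropped (falls freely faster than 0.6 m/s, a fall of about 18 mm) (contact force between each of the arm, the fingers and objective_red below 0.05 N and linear speed of objective_red above 0.6 m/s).
It also fails if it takes over 64 s, if anything falls off the work surface, if the arm or the gripper's body presses on something with over 40 N, if the wrist force passes 120 N, or if a joint passes its speed limit or range.

## Robot

A 6-joint arm with a two-finger parallel gripper is mounted at the origin on the work surface. World frame = base frame: x ahead of the robot, y to its left, z up, the work surface at z = 0. Lengths are in m, angles in rad, forces in N, time in s.
With the tool pointing down it reaches from about 0.275 to 0.825 m from the base axis. Payload 4.9 kg.
Tool frame: the origin (TCP) lies on the centre line of the jaws, within the pads' length; the fingertips stand 8 mm ahead of it and the grasp point (between the pads) lies 11 mm behind it; z points along the fingers, y is the line along which they close (so a half turn about z gives the same grasp; the last joint's range is limited). The gripper opens to 85 mm and grips with 20 to 120 N. Pads are 22 mm wide; open, the fingers measure 114 mm over their backs; the gripper's body (76 mm by 85 mm) begins 54 mm behind the grasp point. The pads swing forward as they close: fully open they stand 13 mm farther back than shut.
Start: joints at [1.207, 0.326, -0.193, 1.052, 0, 1.437], TCP at [0.125, 0.536, 0.239] pointing down, gripper open.
Joint ranges: [-2.65, 2.65], [-0.97, 1.79], [-1.3, 1.35], [-1.93, 2.1], [-1.47, 1.37], [-3.14, 3.14]. Speed limits (rad/s): [2.57, 2.57, 3.14, 3.14, 3.14, 3.14].

## Interface

Orientations are given as a unit quaternion [w, x, y, z].
In Python, from plant import sensors, eyes, job gives the robot as it stands. The module is installed in compiled form; this text tells all that it offers.
- The arm moves only by the tool step_arm, never from a script. Its argument "commands" is a list of rows, each a list of 3 entries, a list of its own where there are three numbers: the shift along the tool's x, y, z scaled (see below), then the turn, a rotation vector about the tool's x, y, z scaled (see below), then the opening, from 0 (shut) to 1 (fully open). A call has 1 to 12 rows; each row is the pose to reach, as a shift and turn from the pose commanded when the call began, along the tool's axes at that moment; what a row does not reach only later rows make up. The controller multiplies each number of a shift by 0.2 m and each number of a turn by 90 degrees. A row lasts 1/12 s, in which the tool goes at most 41.7 mm and 7.16 degrees, less where a joint would pass 70% of its speed; a pose out of reach is approached as far as the arm can. A call with a number of a shift or a turn outside -1 to 1 is refused whole. A call with a gripper value outside its range is refused whole. The fingers move at their own pace and stop on an object; "newtons" is the grip in N (left out, the last holds). Time passes only in rows, so rows that repeat a pose let the fingers close. It gives the time, the measured TCP pose, the force, the opening and the grip force at its end, in the units of the state.
- sensors.get_state(): the state, without advancing time (a new reading comes with each control period).
- eyes.get_image(name): name is "scene" or "top" or "wrist"; returns a dict with "color" (480x640x3 uint8, blue, green, red), "mtx" (3x3 intrinsics, pixels), "R" (3x3) and "t" (3): a world point X has camera coordinates R X + t; the wrist camera has in their place "hand_eye" (4x4, takes a point from camera to tool coordinates, whose origin is the TCP and whose axes are the flange's). Camera axes: x right, y down, z forward; pixel columns grow to the right and rows downward; lengths in m; the calibration is good to about 2 mm. A picture is of the moment at which its call begins: read the wrist's pose just before it. There is no depth.
- job.close_job(): hands the job in; it is judged then, once.
The state is a dict: "time_s": time; "qpos": joint angles; "dq": joint speeds; "effort": joint torques, N m; "position": TCP position; "orientation": TCP orientation; "ft_force": force on the tool from outside, world axes, zero at the start; "wrist_torque": the same for the moment, N m; "opening": finger opening in m; "grip_force": force on a finger pad.
Only numpy, scipy, OpenCV 4.12 (cv2) and the standard library are available. Lean on these libraries where they do the work, as an engineer would, in place of code of your own. Each camera call takes 0.05 s, during which the arm holds its last target. There are 200 camera calls.

## Working session

There is one attempt and no reset: what is moved stays moved. The work goes in short steps, Python scripts to look and compute and a tool call to move; the robot and the scene stay as the last step left them, time stands still between calls to the robot, and variables do not carry over. Pictures are saved under pics/ and viewed, at most 10 in all, crops included, and the job is handed in when it is done.

Besides the shell and the picture viewer there is one more tool, called after "Emit:" as name([rows], argument=value, ...), one row to a line, values as JSON. step_arm: Moves the arm, as the interface text tells. Shifts and turns lie within -1 to 1; 1 stands for 0.2 m of shift or 90 degrees of turn. Its arguments: {"type":"object","properties":{"commands":{"type":"array","items":{"type":"array"}},"newtons":{"type":"number"}},"required":["commands"]}

```bash
mkdir -p pics
python3 - <<'E'
from plant import sensors,eyes
import cv2,pickle
s=sensors.get_state();print(s)
for n in("top","scene"):
    d=eyes.get_image(n);cv2.imwrite(f"pics/{n}0.png",d["color"]);pickle.dump(d,open(n+".pkl","wb"));print(n,d["mtx"],d["R"],d["t"])
E
```

```text
{'time_s': 0.0, 'qpos': array([ 1.20681362e+00,  3.26921279e-01, -1.93550344e-01,  1.05196506e+00,
        1.01269136e-05,  1.43661468e+00]), 'dq': array([-1.16921884e-03,  1.50897320e-05,  3.18513825e-04, -2.31257669e-03,
        7.26901430e-04,  1.55373504e-03]), 'effort': array([-2.23336967e-03, -4.43398762e+01,  2.62440097e+01,  1.53527671e-02,
       -4.59699586e-04, -3.39654939e-06]), 'position': array([0.12506557, 0.53504409, 0.23852683]), 'orientation': array([-2.07093061e-04,  1.14647842e-01,  9.93405858e-01, -7.93618529e-04]), 'ft_force': array([ 0.5643039 ,  0.09093429, -0.7677994 ]), 'wrist_torque': array([0.0159369 , 0.05061322, 0.01778783]), 'grip_force': 0.0, 'opening': 0.0855340887120006}
top [[516.04233134   0.         317.38235644]
 [  0.         516.04233134 241.73013422]
 [  0.           0.           1.        ]] [[-0.01856235 -0.99982475  0.00243183]
 [-0.99437542  0.01820741 -0.1043361 ]
 [ 0.10427354 -0.00435487 -0.99453912]] [0.00652139 0.53947377 0.97594368]
scene [[507.88082175   0.         313.69322929]
 [  0.         507.88082175 234.85095536]
 [  0.           0.           1.        ]] [[-0.19353422  0.98106205 -0.00785836]
 [ 0.85986101  0.16575706 -0.4828702 ]
 [-0.47242305 -0.10020901 -0.87565668]] [ 0.09288782 -0.48112724  1.11306166]
```

View pics/top0.png

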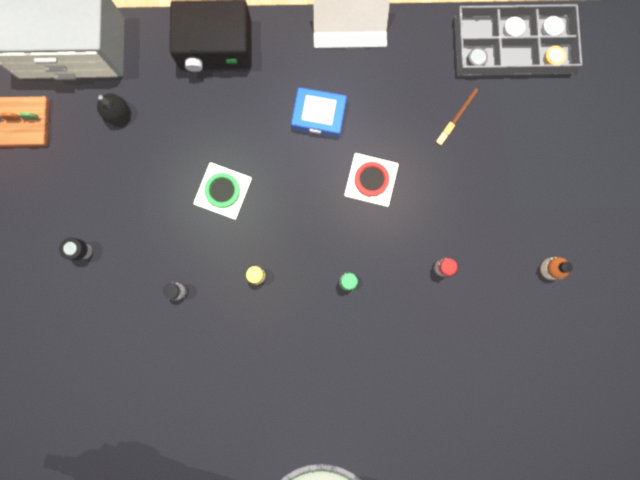

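View pics/scene0.png

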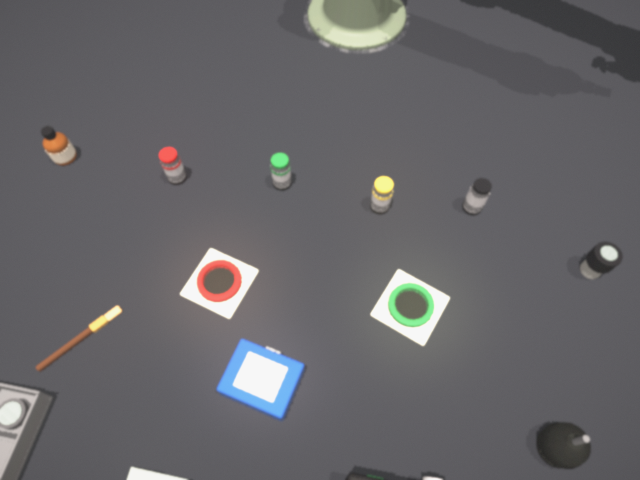

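The top view shows the green cap at about (349,282), the red cap at (446,267), the green nest at (222,190) and the red nest at (372,179). The scene view shows the same layout, with the yellow bystander next to the green one.

```bash
cat > h.py <<'E'
import cv2,numpy as np
from scipy.spatial.transform import Rotation as Ro
def mask(img,c):
    h=cv2.cvtColor(img,cv2.COLOR_BGR2HSV); H,S,V=h[...,0].astype(int),h[...,1],h[...,2]
    m=((H>50)&(H<85)) if c=="g" else ((H<6)|(H>172))
    return (m&(S>110)&(V>60)).astype(np.uint8)*255
def blobs(img,c,amin=80):
    cs,_=cv2.findContours(mask(img,c),cv2.RETR_EXTERNAL,cv2.CHAIN_APPROX_NONE)
    out=[]
    for k in cs:
        a=cv2.contourArea(k)
        if a>amin and len(k)>5:
            e=cv2.fitEllipse(cv2.convexHull(k)); out.append((a,e[0],e[1]))
    return sorted(out,key=lambda o:-o[0])
def cast(uv,d,z):
    r=d["R"].T@np.linalg.inv(d["mtx"])@np.array([uv[0],uv[1],1.]); c=-d["R"].T@d["t"]
    return (c+r*(z-c[2])/r[2])[:2]
def q2R(q): return Ro.from_quat(np.r_[q[1:],q[0]]).as_matrix()
def wrist(d,s):   # give wrist image R,t in world
    T=np.eye(4);T[:3,:3]=q2R(s["orientation"]);T[:3,3]=s["position"]
    W=np.linalg.inv(T@d["hand_eye"]); d["R"],d["t"]=W[:3,:3],W[:3,3]; return d
E
python3 - <<'E'
from h import *;import pickle
for n in("top","scene"):
    d=pickle.load(open(n+".pkl","rb"));print(n,-d["R"].T@d["t"])
    for c in "gr":
        for a,p,ax in blobs(d["color"],c): print(c,a,np.round(p,1),np.round(ax,1),"z15",cast(p,d,.015).round(4),"z62",cast(p,d,.062).round(4))
E
```

```text
top [4.34795409e-01 9.47940389e-04 1.02688490e+00]
r 830.5 [371.3 178.9] [32.8 33.6] z15 [ 0.665  -0.1135] z62 [ 0.6543 -0.1082]
r 207.5 [448.4 266.4] [16.6 17.3] z15 [ 0.4874 -0.2597] z62 [ 0.485  -0.2476]
scene [0.95751551 0.10016033 0.74306781]
g 1179.5 [410.5 304.5] [39.2 42.7] z15 [0.6554 0.1847] z62 [0.6749 0.1793]
g 185.5 [279.3 160.2] [15.  17.1] z15 [ 0.4271 -0.0729] z62 [ 0.4614 -0.0617]
r 1349.0 [218.8 280.6] [40.3 44.1] z15 [ 0.6729 -0.113 ] z62 [ 0.6912 -0.0992]
r 229.5 [167.7 154.6] [16.7 19.2] z15 [ 0.4528 -0.2729] z62 [ 0.4854 -0.2489]
```

```bash
python3 - <<'E'
from h import *;import pickle
d=pickle.load(open("top.pkl","rb"));h=cv2.cvtColor(d["color"],cv2.COLOR_BGR2HSV)
print(h[282,344:355].tolist());print(h[190,202:244].tolist());print(h[179,350:362].tolist(),h[179,382:395].tolist())
E
sed -i 's/H>50)&(H<85)/H>50)\&(H<90)/;s/S>110/S>80/' h.py
python3 - <<'E'
from h import *;import pickle
for n in("top","scene"):
    d=pickle.load(open(""+n+".pkl","rb"))
    for c in "gr":
        for a,p,ax in blobs(d["color"],c): print(n,c,a,np.round(p,1),np.round(ax,1),"z15",cast(p,d,.015).round(4),"z62",cast(p,d,.062).round(4))
E
```

```text
[[69, 92, 254], [69, 92, 254], [69, 93, 254], [69, 92, 254], [69, 94, 254], [70, 92, 254], [70, 94, 253], [70, 94, 253], [69, 94, 253], [69, 93, 253], [69, 93, 253]]
[[0, 0, 255], [0, 0, 255], [54, 20, 255], [67, 92, 252], [68, 96, 253], [67, 99, 251], [65, 111, 233], [63, 95, 169], [56, 58, 124], [43, 33, 108], [36, 25, 104], [39, 25, 103], [35, 27, 104], [38, 27, 105], [35, 26, 106], [30, 22, 106], [36, 25, 104], [35, 26, 107], [38, 27, 104], [36, 24, 105], [38, 26, 106], [39, 24, 107], [39, 24, 105], [35, 26, 106], [38, 26, 107], [33, 23, 102], [36, 24, 105], [36, 25, 104], [35, 26, 106], [36, 24, 105], [40, 28, 108], [53, 46, 121], [63, 94, 189], [66, 103, 247], [67, 94, 253], [68, 90, 253], [66, 92, 250], [58, 60, 238], [33, 10, 253], [0, 0, 255], [0, 0, 255], [0, 0, 255]]
[[0, 0, 255], [0, 0, 255], [0, 0, 255], [0, 0, 255], [12, 32, 255], [2, 123, 255], [2, 127, 255], [2, 127, 255], [2, 136, 255], [1, 144, 232], [5, 75, 136], [14, 30, 110]] [[10, 41, 113], [4, 84, 139], [2, 149, 219], [2, 150, 254], [3, 131, 255], [3, 128, 255], [3, 109, 255], [16, 24, 255], [0, 0, 255], [0, 0, 255], [0, 0, 255], [0, 0, 255], [30, 1, 255]]
top g 842.5 [221.7 190.2] [33.2 33.7] z15 [0.6476 0.1851] z62 [0.6377 0.1765]
top g 192.0 [348.9 281.2] [16.1 16.4] z15 [ 0.4622 -0.0637] z62 [ 0.4609 -0.0607]
top r 866.0 [371.4 178.8] [33.7 34.2] z15 [ 0.6653 -0.1137] z62 [ 0.6546 -0.1084]
top r 234.0 [447.5 266.7] [18.3 19.4] z15 [ 0.487 -0.258] z62 [ 0.4846 -0.246 ]
scene g 1437.0 [410.7 304.7] [41.9 45.2] z15 [0.6557 0.185 ] z62 [0.6751 0.1796]
scene g 221.5 [279.4 160.1] [16.5 18.5] z15 [ 0.4271 -0.0726] z62 [ 0.4613 -0.0615]
scene r 1361.0 [218.7 280.6] [40.4 44.4] z15 [ 0.6729 -0.113 ] z62 [ 0.6913 -0.0993]
scene r 257.5 [167.6 154.7] [17.7 19.6] z15 [ 0.4529 -0.2729] z62 [ 0.4855 -0.2488]
```

Emit:
step_arm([
  [[-0.77, -0.84, 0], [0, 0, 0], 1],
  [[-0.77, -0.84, 0], [0, 0, 0], 1],
  [[-0.77, -0.84, 0], [0, 0, 0], 1],
  [[-0.77, -0.84, 0], [0, 0, 0], 1],
  [[-0.77, -0.84, 0], [0, 0, 0], 1],
  [[-0.77, -0.84, 0], [0, 0, 0], 1],
], newtons=40)

```text
time_s: 0.6
position: [0.2375, 0.3333, 0.2389]
orientation: [0.0, 0.116, 0.993, -0.001]
ft_force: [-0.1, -0.2, -0.5]
opening: 0.0853
grip_force: 0.0
```

Emit:
step_arm([
  [[-0.77, -0.84, 0], [0, 0, 0], 1],
  [[-0.77, -0.84, 0], [0, 0, 0], 1],
  [[-0.77, -0.84, 0], [0, 0, 0], 1],
  [[-0.77, -0.84, 0], [0, 0, 0], 1],
  [[-0.77, -0.84, 0], [0, 0, 0], 1],
  [[-0.77, -0.84, 0], [0, 0, 0], 1],
])

```text
time_s: 1.1
position: [0.3501, 0.1349, 0.2393]
orientation: [0.001, 0.117, 0.993, -0.001]
ft_force: [0.1, 0.4, -0.0]
opening: 0.0853
grip_force: 0.0
```

Emit:
step_arm([
  [[-0.77, -0.84, 0], [0, 0, 0], 1],
  [[-0.77, -0.84, 0], [0, 0, 0], 1],
  [[-0.77, -0.84, 0], [0, 0, 0], 1],
  [[-0.77, -0.84, 0], [0, 0, 0], 1],
  [[-0.77, -0.84, 0], [0, 0, 0], 1],
  [[-0.77, -0.84, 0], [0, 0, 0], 1],
  [[-0.77, -0.84, 0], [0, 0, 0], 1],
  [[-0.77, -0.84, 0], [0, 0, 0], 1],
  [[-0.77, -0.84, 0], [0, 0, 0], 1],
])

```text
time_s: 1.85
position: [0.4595, -0.0599, 0.2388]
orientation: [-0.001, 0.115, 0.993, 0.0]
ft_force: [-0.2, 1.4, -0.5]
opening: 0.0853
grip_force: 0.0
```

```bash
cat > look.py <<'E'
from h import *;from plant import sensors,eyes;import sys
s=sensors.get_state();d=wrist(eyes.get_image("wrist"),s);cv2.imwrite("pics/%s.png"%sys.argv[1],d["color"])
R=q2R(s["orientation"]);p=s["position"];print(s["time_s"],p.round(4),"open",s["opening"],"cam",(-d["R"].T@d["t"]).round(3),"\n",R.round(4))
for c in "gr":
    for a,u,ax in blobs(d["color"],c,300):
        for z in(.002,.015,.068):
            w=cast(u,d,z);dl=R.T@np.r_[w-p[:2],0]
            print(c,a,np.round(u),np.round(ax),"z",z,w.round(4),"tool shift/0.2",(dl/.2).round(3),"size mm",round(ax[1]/d["mtx"][0,0]*((-d["R"].T@d["t"])[2]-z)*1000,1))
E
python3 look.py w1
```

```text
1.85 [ 0.4595 -0.0599  0.2388] open 0.0853238114790161 cam [ 0.387 -0.042  0.373] 
 [[-9.737e-01  2.277e-01 -1.600e-03]
 [ 2.277e-01  9.737e-01  8.000e-04]
 [ 1.800e-03  4.000e-04 -1.000e+00]]
g 3640.5 [600. 320.] [63. 75.] z 0.002 [0.6551 0.1908] tool shift/0.2 [-6.670e-01  1.443e+00 -1.000e-03] size mm 71.4
g 3640.5 [600. 320.] [63. 75.] z 0.015 [0.6457 0.1827] tool shift/0.2 [-6.310e-01  1.393e+00 -1.000e-03] size mm 68.9
g 3640.5 [600. 320.] [63. 75.] z 0.068 [0.6074 0.1494] tool shift/0.2 [-0.482  1.187 -0.   ] size mm 58.7
g 984.5 [328. 215.] [36. 37.] z 0.002 [ 0.4777 -0.0642] tool shift/0.2 [-0.094 -0.    -0.   ] size mm 34.6
g 984.5 [328. 215.] [36. 37.] z 0.015 [ 0.4745 -0.0635] tool shift/0.2 [-0.078 -0.    -0.   ] size mm 33.4
g 984.5 [328. 215.] [36. 37.] z 0.068 [ 0.4616 -0.0603] tool shift/0.2 [-0.011  0.    -0.   ] size mm 28.5
r 2982.5 [323. 389.] [60. 65.] z 0.002 [ 0.6732 -0.1159] tool shift/0.2 [-1.105 -0.029 -0.002] size mm 61.5
r 2982.5 [323. 389.] [60. 65.] z 0.015 [ 0.6632 -0.1133] tool shift/0.2 [-1.053 -0.028 -0.002] size mm 59.3
r 2982.5 [323. 389.] [60. 65.] z 0.068 [ 0.6223 -0.1028] tool shift/0.2 [-0.842 -0.024 -0.002] size mm 50.5
r 966.0 [123. 288.] [35. 37.] z 0.002 [ 0.506  -0.2879] tool shift/0.2 [-4.870e-01 -1.057e+00 -1.000e-03] size mm 35.5
r 966.0 [123. 288.] [35. 37.] z 0.015 [ 0.5019 -0.2793] tool shift/0.2 [-4.56e-01 -1.02e+00 -1.00e-03] size mm 34.2
r 966.0 [123. 288.] [35. 37.] z 0.068 [ 0.4849 -0.2443] tool shift/0.2 [-0.334 -0.869 -0.001] size mm 29.2
```

View pics/w1.png

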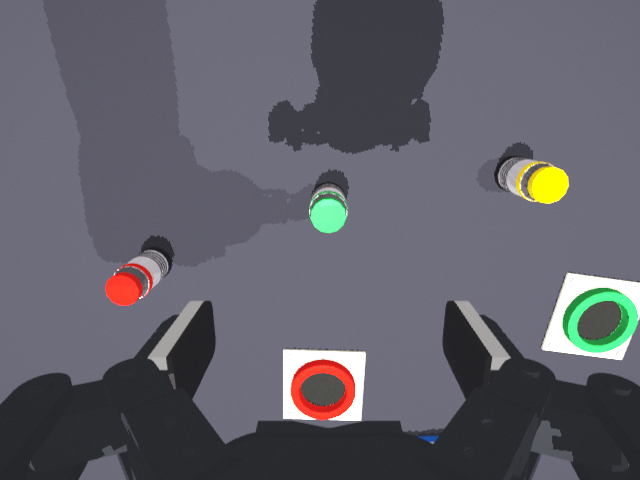

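The wrist view has the green cap at (328,215) and the red nest at (323,389). The cap position agrees with the other views to about 1 mm, so I'll go down onto green and grip.

Emit:
step_arm([
  [[-0.011, 0, 0.2], [0, 0, 0], 1],
  [[-0.011, 0, 0.4], [0, 0, 0], 1],
  [[-0.011, 0, 0.6], [0, 0, 0], 1],
  [[-0.011, 0, 0.75], [0, 0, 0], 1],
  [[-0.011, 0, 0.85], [0, 0, 0], 1],
  [[-0.011, 0, 0.92], [0, 0, 0], 1],
  [[-0.011, 0, 0.97], [0, 0, 0], 1],
  [[-0.011, 0, 0.97], [0, 0, 0], 1],
])

```text
time_s: 2.57
position: [0.4603, -0.0591, 0.0437]
orientation: [-0.002, 0.114, 0.994, 0.0]
ft_force: [-0.9, -0.1, -0.9]
opening: 0.0855
grip_force: 0.0
```

Emit:
step_arm([
  [[0, 0, 0.05], [0, 0, 0], 1],
  [[0, 0, 0.075], [0, 0, 0], 1],
  [[0, 0, 0.075], [0, 0, 0], 0.6],
  [[0, 0, 0.075], [0, 0, 0], 0.4],
  [[0, 0, 0.075], [0, 0, 0], 0.3],
  [[0, 0, 0.075], [0, 0, 0], 0.2],
  [[0, 0, 0.075], [0, 0, 0], 0.1],
  [[0, 0, 0.075], [0, 0, 0], 0],
  [[0, 0, 0.075], [0, 0, 0], 0],
  [[0, 0, 0.075], [0, 0, 0], 0],
  [[0, 0, 0.075], [0, 0, 0], 0],
  [[0, 0, 0.075], [0, 0, 0], 0],
], newtons=40)

```text
time_s: 3.57
position: [0.4629, -0.0611, 0.031]
orientation: [0.001, 0.115, 0.993, -0.0]
ft_force: [-0.3, 0.2, 6.0]
opening: 0.0307
grip_force: 39.2
```

Emit:
step_arm([
  [[0, 0, -0.05], [0, 0, 0], 0],
  [[0, 0, -0.2], [0, 0, 0], 0],
  [[0, 0, -0.4], [0, 0, 0], 0],
  [[0, 0, -0.6], [0, 0, 0], 0],
  [[0, 0, -0.75], [0, 0, 0], 0],
  [[-0.1, 0.15, -0.75], [0, 0, 0], 0],
  [[-0.25, 0.35, -0.75], [0, 0, 0], 0],
  [[-0.4, 0.55, -0.75], [0, 0, 0], 0],
  [[-0.55, 0.75, -0.75], [0, 0, 0], 0],
  [[-0.6, 0.85, -0.75], [0, 0, 0], 0],
  [[-0.62, 0.9, -0.75], [0, 0, 0], 0],
  [[-0.62, 0.9, -0.75], [0, 0, 0], 0],
])

```text
time_s: 4.57
position: [0.6262, 0.0893, 0.1794]
orientation: [0.0, 0.113, 0.994, 0.001]
ft_force: [0.1, 0.6, -2.1]
opening: 0.0311
grip_force: 40.3
```

Emit:
step_arm([
  [[0, 0, 0], [0, 0, 0], 0],
  [[0, 0, 0], [0, 0, 0], 0],
])

```text
time_s: 4.73
position: [0.623, 0.0856, 0.1797]
orientation: [-0.001, 0.115, 0.993, -0.0]
ft_force: [0.2, 0.1, -1.4]
opening: 0.0307
grip_force: 40.3
```

```bash
python3 look.py w2
```

```text
4.7333 [0.623  0.0856 0.1797] open 0.03066255832607275 cam [0.551 0.103 0.314] 
 [[-9.736e-01  2.280e-01 -2.100e-03]
 [ 2.280e-01  9.737e-01 -5.000e-04]
 [ 1.900e-03 -9.000e-04 -1.000e+00]]
g 7079.5 [329. 370.] [95. 98.] z 0.002 [0.7719 0.0515] tool shift/0.2 [-0.764  0.004 -0.001] size mm 77.8
g 7079.5 [329. 370.] [95. 98.] z 0.015 [0.7627 0.0537] tool shift/0.2 [-0.716  0.004 -0.001] size mm 74.6
g 7079.5 [329. 370.] [95. 98.] z 0.068 [0.7251 0.0625] tool shift/0.2 [-0.523  0.004 -0.001] size mm 61.3
g 6166.0 [458. 216.] [86. 93.] z 0.002 [0.6523 0.1883] tool shift/0.2 [-0.025  0.533 -0.001] size mm 73.8
g 6166.0 [458. 216.] [86. 93.] z 0.015 [0.6481 0.1848] tool shift/0.2 [-0.009  0.511 -0.001] size mm 70.7
g 6166.0 [458. 216.] [86. 93.] z 0.068 [0.6308 0.1704] tool shift/0.2 [ 0.059  0.421 -0.   ] size mm 58.2
g 682.0 [329. 334.] [80. 93.] z 0.002 [0.7346 0.06  ] tool shift/0.2 [-0.572  0.003 -0.001] size mm 74.3
g 682.0 [329. 334.] [80. 93.] z 0.015 [0.7269 0.0618] tool shift/0.2 [-0.533  0.003 -0.001] size mm 71.2
g 682.0 [329. 334.] [80. 93.] z 0.068 [0.6957 0.0692] tool shift/0.2 [-0.372  0.003 -0.001] size mm 58.6
r 5242.5 [115. 312.] [77. 88.] z 0.002 [ 0.6701 -0.1197] tool shift/0.2 [-0.463 -0.946  0.   ] size mm 70.3
r 5242.5 [115. 312.] [77. 88.] z 0.015 [ 0.6651 -0.1104] tool shift/0.2 [-0.428 -0.906  0.   ] size mm 67.4
r 5242.5 [115. 312.] [77. 88.] z 0.068 [ 0.6449 -0.0725] tool shift/0.2 [-0.286 -0.745  0.   ] size mm 55.4
```

View pics/w2.png

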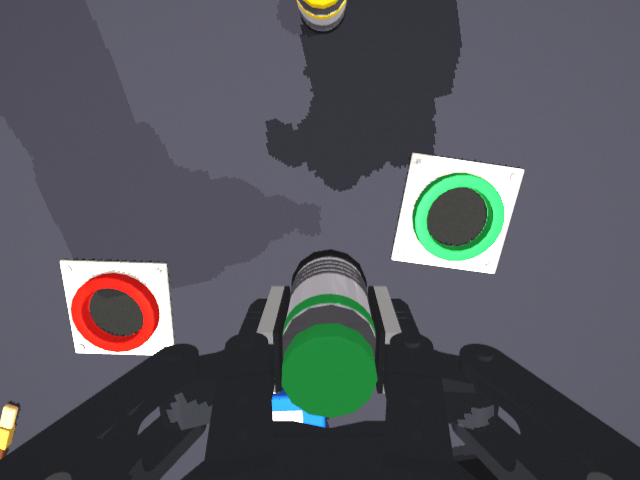

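The wrist view shows green held upright between the pads at (329,340), and the pass nest clear at (458,216).

Emit:
step_arm([
  [[0, 0.1, 0], [0, 0, 0], 0],
  [[-0.005, 0.25, 0], [0, 0, 0], 0],
  [[-0.01, 0.4, 0], [0, 0, 0], 0],
  [[-0.012, 0.49, 0.1], [0, 0, 0], 0],
  [[-0.012, 0.514, 0.25], [0, 0, 0], 0],
  [[-0.012, 0.514, 0.4], [0, 0, 0], 0],
  [[-0.012, 0.514, 0.5], [0, 0, 0], 0],
  [[-0.012, 0.514, 0.57], [0, 0, 0], 0],
  [[-0.012, 0.514, 0.6], [0, 0, 0], 0],
  [[-0.012, 0.514, 0.6], [0, 0, 0], 0],
  [[-0.012, 0.514, 0.6], [0, 0, 0], 0],
])

```text
time_s: 5.7
position: [0.6501, 0.1848, 0.0611]
orientation: [0.0, 0.115, 0.993, 0.0]
ft_force: [1.2, -0.1, -1.4]
opening: 0.0309
grip_force: 40.4
```

```bash
python3 look.py w3 | head -4
```

```text
5.7 [0.6501 0.1848 0.0611] open 0.030871409213654295 cam [0.577 0.203 0.195] 
 [[-9.734e-01  2.289e-01  4.000e-04]
 [ 2.289e-01  9.734e-01 -0.000e+00]
 [-4.000e-04  1.000e-04 -1.000e+00]]
```

View pics/w3.png

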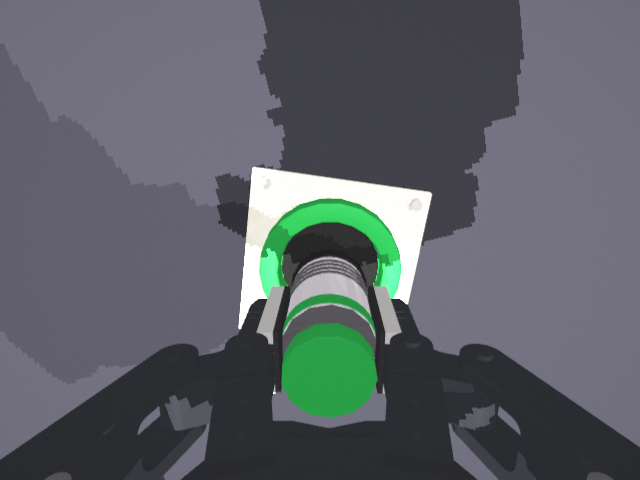

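The wrist view shows the objective laterally centred over the ring, both at column 330. I'll lower it slowly.

Emit:
step_arm([
  [[0, 0, 0.03], [0, 0, 0], 0],
  [[0, 0, 0.06], [0, 0, 0], 0],
  [[0, 0, 0.08], [0, 0, 0], 0],
  [[0, 0, 0.095], [0, 0, 0], 0],
  [[0, 0, 0.105], [0, 0, 0], 0],
  [[0, 0, 0.112], [0, 0, 0], 0],
  [[0, 0, 0.112], [0, 0, 0], 0],
  [[0, 0, 0.112], [0, 0, 0], 0],
])

```text
time_s: 6.42
position: [0.65, 0.1857, 0.0378]
orientation: [-0.0, 0.115, 0.993, -0.0]
ft_force: [-0.0, 0.6, -1.9]
opening: 0.0307
grip_force: 40.4
```

Emit:
step_arm([
  [[0, 0, 0.004], [0, 0, 0], 0],
  [[0, 0, 0.008], [0, 0, 0], 0],
  [[0, 0, 0.008], [0, 0, 0], 0],
  [[0, 0, 0.008], [0, 0, 0], 0],
])

```text
time_s: 6.75
position: [0.6499, 0.1856, 0.0363]
orientation: [-0.0, 0.115, 0.993, -0.0]
ft_force: [0.1, -0.5, -0.7]
opening: 0.0314
grip_force: 40.4
```

Emit:
step_arm([
  [[0, 0, 0.003], [0, 0, 0], 0],
  [[0, 0, 0.006], [0, 0, 0], 0],
  [[0, 0, 0.01], [0, 0, 0], 0],
  [[0, 0, 0.01], [0, 0, 0], 0],
])

```text
time_s: 7.08
position: [0.6502, 0.1857, 0.0361]
orientation: [0.0, 0.115, 0.993, 0.0]
ft_force: [-4.3, -0.1, 9.2]
opening: 0.0309
grip_force: 41.5
```

Contact came at the expected floor height, with 9 N on the wrist. I'll unload a little and release.

Emit:
step_arm([
  [[0, 0, -0.006], [0, 0, 0], 0],
  [[0, 0, -0.006], [0, 0, 0], 0.4],
  [[0, 0, -0.006], [0, 0, 0], 0.5],
  [[0, 0, -0.006], [0, 0, 0], 0.7],
  [[0, 0, -0.006], [0, 0, 0], 0.9],
  [[0, 0, -0.006], [0, 0, 0], 1],
  [[0, 0, -0.006], [0, 0, 0], 1],
  [[0, 0, -0.006], [0, 0, 0], 1],
])

```text
time_s: 7.75
position: [0.65, 0.1857, 0.0354]
orientation: [-0.0, 0.115, 0.993, -0.0]
ft_force: [0.1, 0.0, -0.5]
opening: 0.0854
grip_force: 0.0
```

Emit:
step_arm([
  [[0, 0, -0.05], [0, 0, 0], 1],
  [[0, 0, -0.15], [0, 0, 0], 1],
  [[0, 0, -0.3], [0, 0, 0], 1],
  [[0, 0, -0.5], [0, 0, 0], 1],
  [[0, 0, -0.7], [0, 0, 0], 1],
  [[0, 0, -0.85], [0, 0, 0], 1],
  [[0, 0, -1], [0, 0, 0], 1],
  [[0, 0, -1], [0, 0, 0], 1],
  [[0, 0, -1], [0, 0, 0], 1],
])

```text
time_s: 8.5
position: [0.6514, 0.1859, 0.2389]
orientation: [0.003, 0.115, 0.993, 0.001]
ft_force: [0.4, -0.6, -0.1]
opening: 0.0856
grip_force: 0.0
```

```bash
python3 look.py w4|grep -v 'z 0.002'
```

```text
8.5 [0.6514 0.1859 0.2389] open 0.0856077954873942 cam [0.578 0.203 0.373] 
 [[-9.737e-01  2.278e-01  5.600e-03]
 [ 2.278e-01  9.737e-01  9.000e-04]
 [-5.300e-03  2.200e-03 -1.000e+00]]
g 4336.0 [327. 194.] [75. 75.] z 0.015 [0.6488 0.1863] tool shift/0.2 [ 0.013 -0.001 -0.   ] size mm 68.9
g 4336.0 [327. 194.] [75. 75.] z 0.068 [0.6383 0.1889] tool shift/0.2 [ 0.067 -0.    -0.   ] size mm 58.7
r 4020.5 [ 40. 278.] [66. 80.] z 0.015 [ 0.6658 -0.1095] tool shift/0.2 [-4.070e-01 -1.422e+00 -1.000e-03] size mm 73.1
r 4020.5 [ 40. 278.] [66. 80.] z 0.068 [ 0.6528 -0.0632] tool shift/0.2 [-2.910e-01 -1.211e+00 -1.000e-03] size mm 62.2
```

View pics/w4.png

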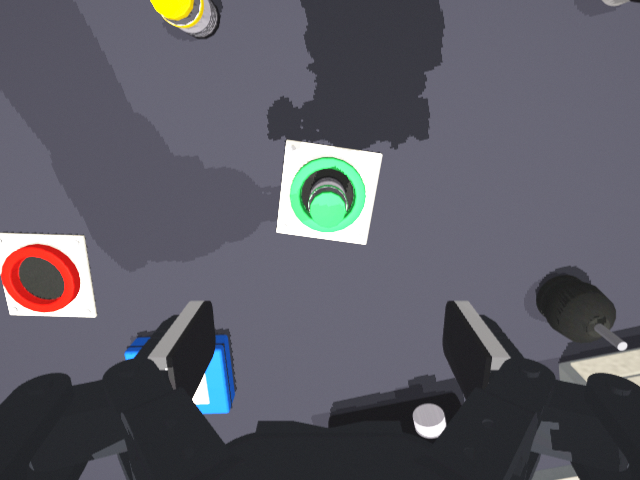

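The wrist view shows green standing upright and centred in the pass nest, with the ring at (327,194). Next is red.

Emit:
step_arm([
  [[0.105, -0.765, 0], [0, 0, 0], 1],
  [[0.105, -0.765, 0], [0, 0, 0], 1],
  [[0.105, -0.765, 0], [0, 0, 0], 1],
  [[0.105, -0.765, 0], [0, 0, 0], 1],
  [[0.105, -0.765, 0], [0, 0, 0], 1],
])

```text
time_s: 8.97
position: [0.5915, 0.0369, 0.2337]
orientation: [-0.002, 0.117, 0.993, -0.001]
ft_force: [0.1, 0.6, -0.4]
opening: 0.0853
grip_force: 0.0
```

Emit:
step_arm([
  [[0.105, -0.765, 0], [0, 0, 0], 1],
  [[0.105, -0.765, 0], [0, 0, 0], 1],
  [[0.105, -0.765, 0], [0, 0, 0], 1],
  [[0.105, -0.765, 0], [0, 0, 0], 1],
  [[0.105, -0.765, 0], [0, 0, 0], 1],
])

```text
time_s: 9.38
position: [0.537, -0.1066, 0.2341]
orientation: [-0.002, 0.118, 0.993, -0.001]
ft_force: [1.0, 0.6, 0.1]
opening: 0.0858
grip_force: 0.0
```

Emit:
step_arm([
  [[0.105, -0.765, 0], [0, 0, 0], 1],
  [[0.105, -0.765, 0], [0, 0, 0], 1],
  [[0.105, -0.765, 0], [0, 0, 0], 1],
  [[0.105, -0.765, 0], [0, 0, 0], 1],
  [[0.105, -0.765, 0], [0, 0, 0], 1],
  [[0.105, -0.765, 0], [0, 0, 0], 1],
  [[0.105, -0.765, 0], [0, 0, 0], 1],
  [[0.105, -0.765, 0], [0, 0, 0], 1],
])

```text
time_s: 10.05
position: [0.4844, -0.2453, 0.2349]
orientation: [-0.001, 0.114, 0.994, 0.001]
ft_force: [0.4, 0.5, 0.3]
opening: 0.0854
grip_force: 0.0
```

```bash
python3 look.py w5|grep -v 'z 0.002'
```

```text
10.05 [ 0.4844 -0.2453  0.2349] open 0.08535798198094958 cam [ 0.412 -0.228  0.369] 
 [[-9.741e-01  2.259e-01 -9.000e-04]
 [ 2.259e-01  9.741e-01  1.200e-03]
 [ 1.100e-03  1.000e-03 -1.000e+00]]
r 1032.5 [327. 214.] [37. 39.] z 0.015 [ 0.498  -0.2495] tool shift/0.2 [-0.071 -0.005 -0.   ] size mm 35.1
r 1032.5 [327. 214.] [37. 39.] z 0.068 [ 0.4851 -0.2462] tool shift/0.2 [-0.004 -0.004 -0.   ] size mm 29.9
r 741.5 [500. 330.] [40. 59.] z 0.015 [ 0.6563 -0.1046] tool shift/0.2 [-0.678  0.88   0.   ] size mm 53.6
r 741.5 [500. 330.] [40. 59.] z 0.068 [ 0.6197 -0.123 ] tool shift/0.2 [-0.521  0.748  0.   ] size mm 45.5
```

Emit:
step_arm([
  [[-0.004, -0.003, 0.2], [0, 0, 0], 1],
  [[-0.004, -0.003, 0.4], [0, 0, 0], 1],
  [[-0.004, -0.003, 0.6], [0, 0, 0], 1],
  [[-0.004, -0.003, 0.75], [0, 0, 0], 1],
  [[-0.004, -0.003, 0.85], [0, 0, 0], 1],
  [[-0.004, -0.003, 0.92], [0, 0, 0], 1],
  [[-0.004, -0.003, 0.97], [0, 0, 0], 1],
  [[-0.004, -0.003, 0.97], [0, 0, 0], 1],
])

```text
time_s: 10.77
position: [0.4839, -0.2458, 0.0395]
orientation: [-0.002, 0.114, 0.994, 0.001]
ft_force: [0.1, -0.0, -0.4]
opening: 0.0856
grip_force: 0.0
```

Emit:
step_arm([
  [[0, 0, 0.03], [0, 0, 0], 1],
  [[0, 0, 0.055], [0, 0, 0], 1],
  [[0, 0, 0.055], [0, 0, 0], 0.6],
  [[0, 0, 0.055], [0, 0, 0], 0.4],
  [[0, 0, 0.055], [0, 0, 0], 0.3],
  [[0, 0, 0.055], [0, 0, 0], 0.2],
  [[0, 0, 0.055], [0, 0, 0], 0.1],
  [[0, 0, 0.055], [0, 0, 0], 0],
  [[0, 0, 0.055], [0, 0, 0], 0],
  [[0, 0, 0.055], [0, 0, 0], 0],
  [[0, 0, 0.055], [0, 0, 0], 0],
  [[0, 0, 0.055], [0, 0, 0], 0],
], newtons=40)

```text
time_s: 11.77
position: [0.4851, -0.248, 0.0312]
orientation: [0.001, 0.115, 0.993, -0.0]
ft_force: [-0.1, 0.6, 5.9]
opening: 0.0309
grip_force: 39.6
```

Emit:
step_arm([
  [[0, 0, -0.05], [0, 0, 0], 0],
  [[0, 0, -0.2], [0, 0, 0], 0],
  [[0, 0, -0.4], [0, 0, 0], 0],
  [[0, 0, -0.6], [0, 0, 0], 0],
  [[0, 0, -0.75], [0, 0, 0], 0],
  [[-0.15, 0.1, -0.75], [0, 0, 0], 0],
  [[-0.3, 0.2, -0.75], [0, 0, 0], 0],
  [[-0.45, 0.3, -0.75], [0, 0, 0], 0],
  [[-0.6, 0.36, -0.75], [0, 0, 0], 0],
  [[-0.7, 0.38, -0.75], [0, 0, 0], 0],
  [[-0.73, 0.38, -0.75], [0, 0, 0], 0],
  [[-0.73, 0.38, -0.75], [0, 0, 0], 0],
])

```text
time_s: 12.77
position: [0.6448, -0.2068, 0.1798]
orientation: [-0.0, 0.114, 0.993, -0.0]
ft_force: [-0.7, -0.0, -1.4]
opening: 0.0309
grip_force: 40.0
```

Emit:
step_arm([
  [[0, 0, 0], [0, 0, 0], 0],
  [[0, 0, 0], [0, 0, 0], 0],
])

```text
time_s: 12.93
position: [0.6426, -0.2071, 0.1803]
orientation: [-0.001, 0.115, 0.993, 0.0]
ft_force: [0.7, 0.2, -1.0]
opening: 0.031
grip_force: 40.0
```

```bash
python3 look.py w6|grep -v 'z 0.002'
```

```text
12.9333 [ 0.6426 -0.2071  0.1803] open 0.030957470624828346 cam [ 0.57  -0.189  0.315] 
 [[-9.735e-01  2.287e-01 -1.800e-03]
 [ 2.287e-01  9.735e-01  5.000e-04]
 [ 1.900e-03  1.000e-04 -1.000e+00]]
r 7150.5 [328. 374.] [96. 98.] z 0.015 [ 0.7862 -0.2404] tool shift/0.2 [-0.737  0.002 -0.001] size mm 74.7
r 7150.5 [328. 374.] [96. 98.] z 0.068 [ 0.748  -0.2314] tool shift/0.2 [-0.541  0.002 -0.001] size mm 61.5
r 6123.5 [447. 216.] [87. 92.] z 0.015 [ 0.6654 -0.1159] tool shift/0.2 [-0.007  0.47   0.   ] size mm 70.4
r 6123.5 [447. 216.] [87. 92.] z 0.068 [ 0.6485 -0.1289] tool shift/0.2 [0.061 0.388 0.   ] size mm 58.0
r 752.5 [329. 337.] [80. 93.] z 0.015 [ 0.7503 -0.2316] tool shift/0.2 [-0.552  0.004 -0.001] size mm 71.4
r 752.5 [329. 337.] [80. 93.] z 0.068 [ 0.7185 -0.2242] tool shift/0.2 [-0.389  0.004 -0.001] size mm 58.8
```

Emit:
step_arm([
  [[0, 0.1, 0], [0, 0, 0], 0],
  [[-0.005, 0.25, 0], [0, 0, 0], 0],
  [[-0.01, 0.38, 0], [0, 0, 0], 0],
  [[-0.01, 0.45, 0.1], [0, 0, 0], 0],
  [[-0.01, 0.473, 0.25], [0, 0, 0], 0],
  [[-0.01, 0.473, 0.4], [0, 0, 0], 0],
  [[-0.01, 0.473, 0.5], [0, 0, 0], 0],
  [[-0.01, 0.473, 0.57], [0, 0, 0], 0],
  [[-0.01, 0.473, 0.6], [0, 0, 0], 0],
  [[-0.01, 0.473, 0.6], [0, 0, 0], 0],
  [[-0.01, 0.473, 0.6], [0, 0, 0], 0],
])

```text
time_s: 13.9
position: [0.6676, -0.1158, 0.0613]
orientation: [0.0, 0.115, 0.993, -0.0]
ft_force: [0.5, 0.7, -0.8]
opening: 0.0306
grip_force: 40.1
```

```bash
python3 look.py w7 | head -4
```

```text
13.9 [ 0.6676 -0.1158  0.0613] open 0.030604116181344374 cam [ 0.595 -0.098  0.196] 
 [[-9.736e-01  2.284e-01  4.000e-04]
 [ 2.284e-01  9.736e-01 -1.000e-04]
 [-4.000e-04 -0.000e+00 -1.000e+00]]
```

View pics/w7.png

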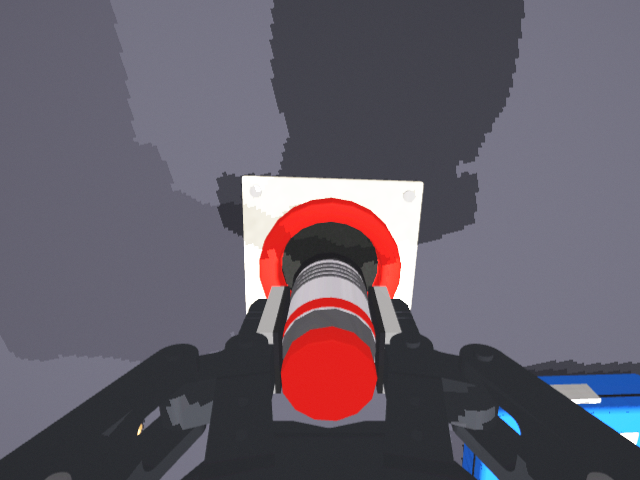

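The wrist view shows red centred over the reject ring at column 330, just as green was. I'll lower it.

Emit:
step_arm([
  [[0, 0, 0.03], [0, 0, 0], 0],
  [[0, 0, 0.06], [0, 0, 0], 0],
  [[0, 0, 0.08], [0, 0, 0], 0],
  [[0, 0, 0.095], [0, 0, 0], 0],
  [[0, 0, 0.105], [0, 0, 0], 0],
  [[0, 0, 0.112], [0, 0, 0], 0],
  [[0, 0, 0.116], [0, 0, 0], 0],
  [[0, 0, 0.12], [0, 0, 0], 0],
  [[0, 0, 0.12], [0, 0, 0], 0],
])

```text
time_s: 14.7
position: [0.6677, -0.1153, 0.0364]
orientation: [0.0, 0.115, 0.993, -0.0]
ft_force: [-0.7, -0.5, -1.8]
opening: 0.0307
grip_force: 40.1
```

Emit:
step_arm([
  [[0, 0, 0.003], [0, 0, 0], 0],
  [[0, 0, 0.006], [0, 0, 0], 0],
  [[0, 0, 0.01], [0, 0, 0], 0],
  [[0, 0, 0.01], [0, 0, 0], 0],
])

```text
time_s: 15.03
position: [0.6679, -0.1153, 0.0362]
orientation: [0.0, 0.115, 0.993, -0.0]
ft_force: [-3.0, 0.5, 7.5]
opening: 0.031
grip_force: 41.1
```

Emit:
step_arm([
  [[0, 0, -0.006], [0, 0, 0], 0],
  [[0, 0, -0.006], [0, 0, 0], 0.4],
  [[0, 0, -0.006], [0, 0, 0], 0.5],
  [[0, 0, -0.006], [0, 0, 0], 0.7],
  [[0, 0, -0.006], [0, 0, 0], 0.9],
  [[0, 0, -0.006], [0, 0, 0], 1],
  [[0, 0, -0.006], [0, 0, 0], 1],
  [[0, 0, -0.006], [0, 0, 0], 1],
])

```text
time_s: 15.7
position: [0.6677, -0.1153, 0.0356]
orientation: [-0.0, 0.115, 0.993, 0.0]
ft_force: [0.4, -0.6, -0.2]
opening: 0.085
grip_force: 0.0
```

Emit:
step_arm([
  [[0, 0, -0.05], [0, 0, 0], 1],
  [[0, 0, -0.15], [0, 0, 0], 1],
  [[0, 0, -0.3], [0, 0, 0], 1],
  [[0, 0, -0.5], [0, 0, 0], 1],
  [[0, 0, -0.7], [0, 0, 0], 1],
  [[0, 0, -0.85], [0, 0, 0], 1],
  [[0, 0, -1], [0, 0, 0], 1],
  [[0, 0, -1], [0, 0, 0], 1],
  [[0, 0, -1], [0, 0, 0], 1],
  [[0, 0, -1], [0, 0, 0], 1],
])

```text
time_s: 16.53
position: [0.6673, -0.1152, 0.2356]
orientation: [-0.0, 0.115, 0.993, 0.0]
ft_force: [0.1, -0.8, -0.4]
opening: 0.0854
grip_force: 0.0
```

```bash
python3 look.py w8|grep -v 'z 0.002'
python3 - <<'E'
import cv2,numpy as np
from plant import eyes
w=cv2.imread("pics/w8.png")[100:320,180:480];s=eyes.get_image("scene")["color"][200:420,150:450]
t=eyes.get_image("top")["color"]; cv2.imwrite("pics/final.png",np.hstack([w,s]))
cv2.imwrite("pics/final.png",np.vstack([np.hstack([w,s]),np.hstack([cv2.resize(t[150:240,180:300],(300,220)),cv2.resize(t[140:230,310:430],(300,220))])]))
E
```

```text
16.5333 [ 0.6673 -0.1152  0.2356] open 0.08543552058538254 cam [ 0.595 -0.098  0.37 ] 
 [[-9.737e-01  2.278e-01 -2.000e-04]
 [ 2.278e-01  9.737e-01  1.000e-04]
 [ 2.000e-04  0.000e+00 -1.000e+00]]
g 1206.5 [651. 103.] [70. 87.] z 0.015 [0.6484 0.175 ] tool shift/0.2 [0.423 1.391 0.   ] size mm 79.0
g 1206.5 [651. 103.] [70. 87.] z 0.068 [0.6404 0.1343] tool shift/0.2 [0.416 1.184 0.   ] size mm 67.2
r 4420.0 [329. 198.] [76. 76.] z 0.015 [ 0.6662 -0.1144] tool shift/0.2 [0.006 0.003 0.   ] size mm 69.0
r 4420.0 [329. 198.] [76. 76.] z 0.068 [ 0.6556 -0.1119] tool shift/0.2 [0.061 0.003 0.   ] size mm 58.7
```

View pics/final.png

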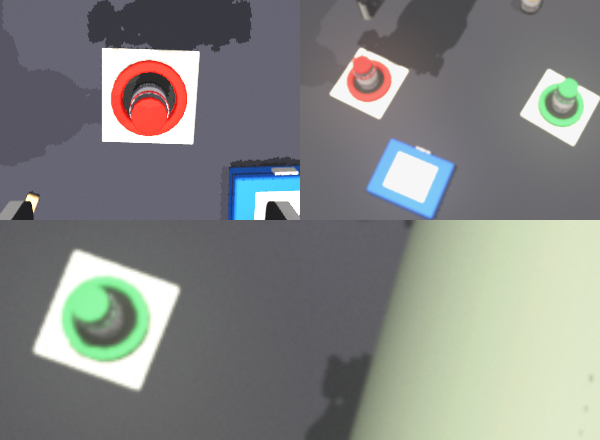

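Both objectives stand upright inside their rings, in the wrist crop (upper left) and the scene crop (upper right). The arm is clear of them, so I'll hand the job in.

```bash
python3 -c "
from plant import job;print(job.close_job())"
```

```text
the job is handed in; nothing more can be done
None
```

The green-tagged objective stands in the pass nest and the red-tagged one in the reject nest, both upright and released in the final camera views; the job was handed in at about 17 s of the 64 s allowed, and no verdict came back.

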